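# Bolt the gear unit down and dip its gauge rod

## Robot

A 6-joint arm with a two-finger parallel gripper is mounted at the origin on a cart in front of the work surface, level with it; the furniture and walls round the work are solid. World frame = base frame: x ahead of the robot, y to its left, z up, the work surface at z = 0. Lengths are in m, angles in degrees, forces in N, time in s.
With the tool pointing down it reaches from about 0.4 to 0.825 m from the base axis. Payload 7 kg.
Tool frame: the origin (TCP) lies on the centre line of the jaws, within the pads' length; the fingertips stand 8 mm ahead of it and the grasp point (between the pads) lies 11 mm behind it; z points along the fingers, y is the line along which they close (so a half turn about z gives the same grasp; the last joint's range is limited). The gripper opens to 88 mm and grips with 3 to 60 N. Pads are 19 mm wide; open, the fingers measure 130 mm over their backs; the gripper's body (78 mm by 193 mm) begins 47 mm behind the grasp point.
Start: joints at [88.528, 20.546, 0.682, 0, -70.136, -16.507], TCP at [0.208, 0.642, 0.235] pointing down, gripper open.
Joint ranges: [-176.03, 176.03], [-82.01, 121.73], [-58.28, 71.71], [-173.87, 95.51], [-174.79, -0.11], [-173.66, 173.66]. Speed limits (degrees/s): [136.94, 136.94, 172.46, 180, 180, 180].

## Interface

Orientations are given as [roll, pitch, yaw] about the fixed x, y, z axes, in that order (R = Rz(yaw) Ry(pitch) Rx(roll)).
In Python, from plant import ctrl, vision gives the robot as it stands. The module is installed in compiled form; this text tells all that it offers.
- The arm moves only by the tool move_arm, never from a script. Its argument "moves" is one flat list of numbers, 7 for each row, row after row: the finger opening in cm, from 0 to 8.76, then the shift along the tool's x, y, z in cm, then the turn, a rotation vector about the tool's x, y, z in rad. A call has 1 to 8 rows; each row shifts and turns the commanded pose from where the row before left it, along the tool's axes as they then stand; what a row does not reach is not made up. A row lasts 1/10 s, in which the tool goes at most 50 mm and 8.59 degrees, less where a joint would pass 70% of its speed; a pose out of reach is approached as far as the arm can. A call with a gripper value outside its range is refused whole. The fingers move at their own pace and stop on an object; the grip force is fixed at half the most. Time passes only in rows, so rows that do not move let the fingers close. It gives the time, the measured TCP pose, the force, the opening and the grip force at its end, in the units of the state.
- ctrl.get_obs(): the state, without advancing time (a new reading comes with each control period).
- vision.snapshot(name): name is "side" or "top"; returns (picture, depth): 480x640x3 uint8, red, green, blue; 480x640 float32, m along the optical axis (not along the pixel's ray), 0 where there is no reading.
- vision.camera_model(name): a dict with "vertical_fov" (degrees; the focal length in pixels is half the picture's height over the tangent of half this angle, whatever the lens; pixels are square), "cx", "cy" (the principal point, pixels), "cam_to_world" (4x4, takes a point from camera to world coordinates). Camera axes: x right, y down, z forward; pixel columns grow to the right and rows downward; lengths in m; the calibration is good to about 2 mm. A picture is of the moment at which its call begins. camera_model takes no time and is no camera call.
- ctrl.close_job(): hands the job in; it is judged then, once.
The state is a dict: "clock": time; "joint_pos": joint angles; "qvel": joint speeds; "tau": joint torques, N m; "tool_pos": TCP position; "orientation": TCP orientation; "force": force on the tool from outside, world axes, zero at the start; "moment": the same for the moment, N m; "opening": finger opening in m; "gripper_force": force on a finger pad.
Only numpy, scipy, OpenCV 4.12 (cv2) and the standard library are available. Lean on these libraries where they do the work, as an engineer would, in place of code of your own. Each camera call takes 0.05 s, during which the arm holds its last target. There are 200 camera calls.

## Task

Slide the barrel bolt in front of the gear unit fully home into its keeper and leave it there; then take the gauge rod from its wooden rest, push it tip first down the sloping guide tube until its collar stops on the mouth, and draw it out again. Finish while still holding the rod: level and still, its tip just in front of the middle of the white reading board, the rod touching nothing but your fingers. Leave the tape roll, the tin and the sanding block where they are.

Things in the scene. Friction and masses are not known exactly. Their poses are not given: they have to be found in the camera images.
- gear_unit: Grey gear case (90 x 140 mm, 82 mm high, black filler cap to 102 mm) on a dark steel plate, fixed to the bench; the plate reaches from x = -130 to +48 mm and y = -110 to +110 mm of the unit. Origin under the case's centre, on the bench; z up. The barrel bolt lies on the plate on the unit's -x side, the guide tube rises from its +y side.
- bolt (a joint): Slide of the barrel bolt, in m: 0 = fully drawn back, 0.050 = fully home (its end through the keeper, against its stop). It grows along the unit's -y axis. It slides stiffly (about 2.5 N) and stays where it is left.
- bolt_knob (a point): Point on the upright steel knob of the bolt, 72 mm above the bench: the height to grip. The knob is a vertical pin of 14 mm diameter with a ball end of 17 mm, rising from 33 mm to 87 mm above the bench; guides and keeper beside it reach up to 40 mm, the case's wall is 45 mm away from it towards the unit's +x. The knob moves with the bolt; axes as the unit's.
- guide_tube: Straight steel guide tube fixed to the gear unit. Origin at the centre of its mouth (about 113 mm above the bench); z axis points out of the mouth along the tube, 35 degrees above level, leaning to the unit's +y; x as the unit's x. Bore 13 mm, flaring over the last 28 mm to 25 mm at the mouth (outside 34 mm there, 22 mm below); 117 mm deep.
- rod_rest: Wooden rest, fixed to the bench, in which the gauge rod lies level at the start, in two notched posts 10 mm thick that stand 45 mm behind and 110 mm ahead (towards the rod's tip) of the rod's grip point. Base 190 x 56 mm, 10 mm high. Origin on the bench under the rod's grip point, x towards the rod's tip.
- rod_grip (a point): Point on the gauge rod's axis where it is best gripped: in its square handle (16 x 16 mm, dark steel, from 55 mm behind to 39 mm ahead of this point); 60 mm above the bench at the start. x axis along the rod towards its tip. The rod weighs about 0.13 kg. Lift it straight up from the rest.
- rod_collar (a point): Centre of the stop face of the rod's collar (a disc of 32 mm diameter and 6 mm thickness, just behind this point), 45 mm ahead of the grip point. The shaft ahead of it is 8 mm in diameter.
- rod_tip (a point): The rod's rounded tip, on the axis, 150 mm ahead of the grip point (105 mm ahead of the collar's face).
- reading_board: White board with a fine grey scale, 90 mm wide, 60 mm high, 4 mm thick, upright on two pins and a dark foot (44 x 80 mm), fixed to the bench. Origin on the bench under it; -x is its front, y along its width. Behind it stand a tool case and a crate, and to the upper left a window shelf (its edge about 0.61 m ahead of the robot, 0.22 m above the bench): start by drawing the hand back from it, and keep the hand on the front side of the board.
- board_mid (a point): Middle of the board's front face, 120 mm above the bench; axes as the board's (in front of the board is -x).
- tape_roll: Bystander: roll of black tape lying flat, 53 mm across, 19 mm high; origin at its underside.
- screw_tin: Bystander: round tin, 76 mm across, 58 mm high; origin at its underside.
- sanding_block: Bystander: wooden sanding block 60 x 95 x 38 mm; origin at its underside.

How it is judged (in metres and radians):
On the way, in this order (a step that is already met when the one before it is completed fails the run):
1. the bolt is fully home in its keeper (within 4 mm of its stop) (value of joint bolt above 0.046 m), for 0.2 s.
2. the rod is in the guide tube with its collar stopped on the mouth (within 4 mm), the bolt still home (z of rod_collar in the frame of guide_tube between -0.008 and 0.004 m and x of rod_collar in the frame of guide_tube between -0.006 and 0.006 m and y of rod_collar in the frame of guide_tube between -0.006 and 0.006 m and angle between the x axis of rod_grip and the z axis of guide_tube, either way round below 0.12 rad and value of joint bolt above 0.046 m), for 0.1 s.
At the end, for the whole second after the job is handed in: The fingers hold the rod, still (under 0.03 m/s) and level within 10 degrees, its tip 6 to 80 mm in front of the reading board and within 30 mm sideways and 28 mm in height of the board's middle; the rod touches nothing else and the bolt is still within 4 mm of fully home (value of joint bolt above 0.046 m and angle between rod_grip's own x axis and vertical between 1.4008 and 1.7408 rad and x of rod_tip in the frame of board_mid between -0.08 and -0.006 m and y of rod_tip in the frame of board_mid between -0.03 and 0.03 m and z of rod_tip in the frame of board_mid between -0.028 and 0.028 m and contact force between the fingers and gauge_rod above 1 N and height (world z) of rod_grip above 0.08 m and linear speed of gauge_rod below 0.03 m/s and contact force between gauge_rod and gear_unit below 0.05 N and contact force between gauge_rod and rod_rest below 0.05 N and contact force between gauge_rod and reading_board below 0.05 N and contact force between gauge_rod and tape_roll below 0.05 N and contact force between gauge_rod and screw_tin below 0.05 N and contact force between gauge_rod and sanding_block below 0.05 N); the arm keeps its last pose, push and grip.
It fails at once if the roll of black tape was moved more than 30 mm (distance of tape_roll from where it was at the start of the episode above 0.03 m).
It fails at once if the tin was moved more than 30 mm (distance of screw_tin from where it was at the start of the episode above 0.03 m).
It fails at once if the wooden sanding block was moved more than 30 mm (distance of sanding_block from where it was at the start of the episode above 0.03 m).
It also fails if it takes over 64 s, if anything falls off the work surface, if the arm or the gripper's body presses on something with over 40 N, if the wrist force passes 120 N, or if a joint passes its speed limit or range.

## Working session

There is one attempt and no reset: what is moved stays moved. The work goes in short steps, Python scripts to look and compute and a tool call to move; the robot and the scene stay as the last step left them, time stands still between calls to the robot, and variables do not carry over. Pictures are saved under pics/ and viewed, at most 10 in all, crops included, and the job is handed in when it is done.

Besides the shell and the picture viewer there is one more tool, called after ">>>" as a command line: name --argument value ..., lists and objects as JSON in quotes. move_arm: Moves the arm, as the interface text tells. Its arguments: {"type":"object","properties":{"moves":{"type":"array"}},"required":["moves"]}

```bash
mkdir -p pics; cat > h.py <<'E'
import numpy as np, cv2
from plant import ctrl, vision
def snap(n):
    p,d=vision.snapshot(n); return p,d
def cam(n):
    m=vision.camera_model(n); f=240/np.tan(np.radians(m['vertical_fov'])/2); return f,m['cx'],m['cy'],np.array(m['cam_to_world'])
def cloud(n,d):
    f,cx,cy,T=cam(n); v,u=np.mgrid[:480,:640]
    P=np.stack([(u-cx)/f*d,(v-cy)/f*d,d],-1)
    return P@T[:3,:3].T+T[:3,3]
def ray(n,u,v,z):
    f,cx,cy,T=cam(n); r=T[:3,:3]@np.array([(u-cx)/f,(v-cy)/f,1]); o=T[:3,3]
    return o+r*(z-o[2])/r[2]
def proj(n,P):
    f,cx,cy,T=cam(n); q=(np.asarray(P)-T[:3,3])@T[:3,:3]; return np.stack([q[...,0]/q[...,2]*f+cx,q[...,1]/q[...,2]*f+cy],-1)
def save(n,p): cv2.imwrite('pics/'+n+'.png',p[...,::-1])
E
python3 - <<'E'
from h import *
for n in('top','side'):
    p,d=snap(n); save(n+'0',p); np.savez(''+n+'0.npz',p=p,d=d); f,cx,cy,T=cam(n); print(n,f,cx,cy,T.round(4).tolist(),(d==0).mean())
print(ctrl.get_obs())
E
```

```text
top 514.7671469106873 311.4073790202538 245.28434572090345 [[0.1132, -0.879, 0.4632, -0.0878], [-0.9936, -0.1017, 0.0499, -0.2901], [0.0032, -0.4659, -0.8848, 1.2289], [0.0, 0.0, 0.0, 1.0]] 0.004163411458333334
side 535.1194728166064 315.3375147694816 230.56080583734692 [[0.9996, -0.0195, 0.0223, 0.4995], [-0.0277, -0.3498, 0.9364, -1.5376], [-0.0105, -0.9366, -0.3502, 0.5771], [0.0, 0.0, 0.0, 1.0]] 0.0038346354166666667
{'clock': 0.1, 'joint_pos': array([ 8.85264129e+01,  2.05880359e+01,  6.39359552e-01, -1.59666306e-02,
       -7.01346444e+01, -1.65058916e+01]), 'qvel': array([0.10417759, 0.01365901, 0.07284827, 0.21306835, 0.02730053,
       0.01114348]), 'tau': array([-1.27491137e-03, -5.84166777e+01,  2.93752170e+01,  7.01548353e+00,
        1.01937188e-02, -5.53920711e-05]), 'tool_pos': array([0.20827221, 0.64163359, 0.23371652]), 'orientation': array([ 1.79915848e+02, -9.28267506e-03, -1.79849084e+01]), 'force': array([1.04112258, 0.7050959 , 0.53028924]), 'moment': array([-0.01002422,  0.00438922,  0.02149238]), 'gripper_force': 0.0, 'opening': 0.0872928039887541}
```

View pics/top0.png

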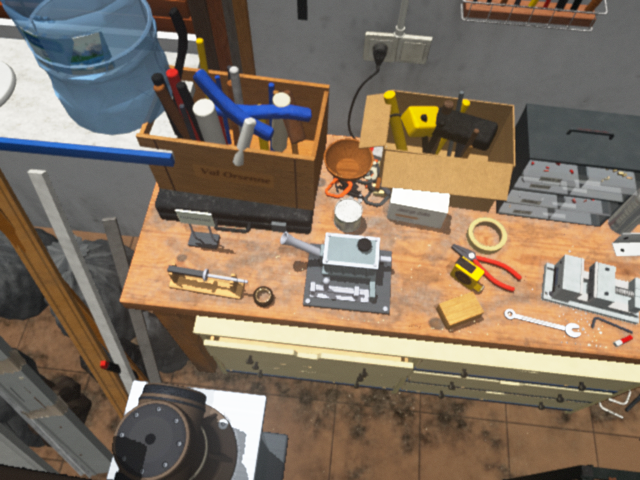

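View pics/side0.png

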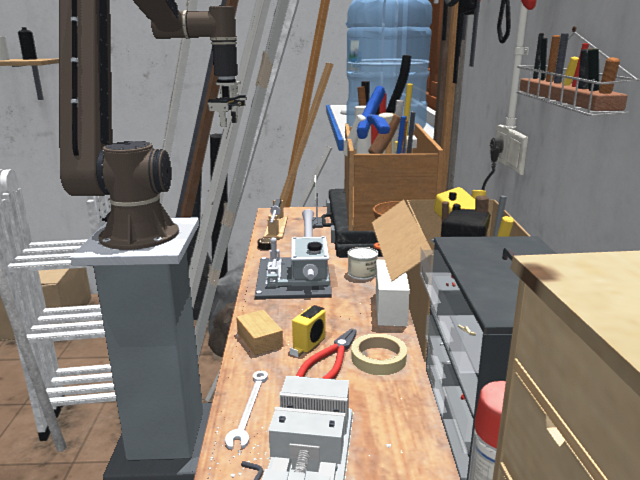

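The top view shows the gear unit at about (348,270), with the tube mouth near (287,240) and the bolt bar at about (340,290). The rod lies on its rest from (170,270) to (245,282), the board is at (198,222) and the tape roll at (263,295). The side view shows the same scene end-on, with the unit at about (300,270). Next I'll look at enlarged crops.

```bash
python3 - <<'E'
from h import *
t=np.load('top0.npz'); s=np.load('side0.npz')
a=cv2.resize(t['p'][200:320,150:410],None,fx=3,fy=3,interpolation=cv2.INTER_CUBIC)
b=cv2.resize(s['p'][185:305,245:345],None,fx=5,fy=5,interpolation=cv2.INTER_CUBIC)
save('topc',a); save('sidec',b)
C=cloud('top',t['d'])
for nm,u,v in[('capt',365,243),('case corner',325,238),('plate',310,300),('mouth',285,240),('tape',263,290),('rodhandle',185,271),('tip',245,282),('board',198,220),('block',460,308),('bench',230,320),('tin',347,205)]: print(nm,C[v,u].round(3))
E
```

```text
capt [ 0.524 -0.358  0.101]
case corner [ 0.54  -0.257  0.077]
plate [ 0.394 -0.235  0.01 ]
mouth [ 0.499 -0.162  0.121]
tape [ 0.407 -0.113  0.011]
rodhandle [0.414 0.08  0.064]
tip [ 0.404 -0.072  0.059]
board [0.537 0.065 0.11 ]
block [ 0.403 -0.605  0.041]
bench [ 0.422  0.019 -0.301]
tin [ 0.663 -0.305  0.049]
```

View pics/topc.png

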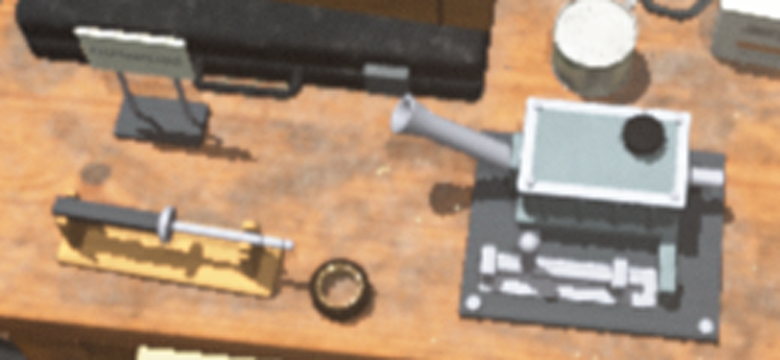

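View pics/sidec.png

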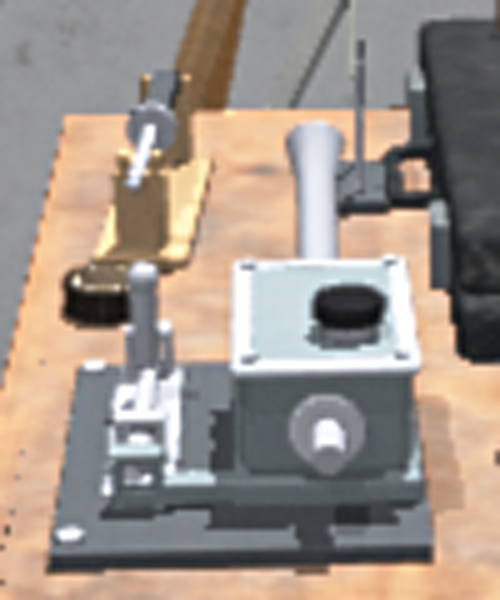

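The enlarged top view shows the knob ball at crop (529,241), which is full-image pixel (326,280). The bolt is drawn back towards the tube side (+y), and the tube mouth is at crop (402,115). The rod's collar is at crop (167,223) and its tip at (290,245). The side crop shows the knob top at crop (143,270), pixel (273.6,239), and the tube mouth at about crop (314,135).

```bash
python3 - <<'E'
from h import *
t=np.load('top0.npz'); s=np.load('side0.npz')
for n,z in(('top',t),('side',s)):
    C=cloud(n,z['d']); X,Y,Z=C[...,0],C[...,1],C[...,2]
    def sel(x0,x1,y0,y1,z0,z1): return C[(X>x0)&(X<x1)&(Y>y0)&(Y<y1)&(Z>z0)&(Z<z1)]
    print('==',n)
    P=sel(.46,.60,-.42,-.24,.078,.087); print('lid',len(P),cv2.minAreaRect((P[:,:2]*1000).astype('f')),P[:,2].mean())
    P=sel(.3,.62,-.46,-.18,.008,.016); print('plate',len(P),cv2.minAreaRect((P[:,:2]*1000).astype('f')),np.median(P[:,2]))
    P=sel(.35,.46,-.32,-.18,.05,.095); print('knob',len(P),P.mean(0).round(4),P.min(0).round(3),P.max(0).round(3))
    P=sel(.45,.56,-.25,-.12,.06,.14); m=P.mean(0); w=np.linalg.svd(P-m)[2][0]; print('tube',len(P),m.round(4),w.round(3),P.min(0).round(3),P.max(0).round(3))
    P=sel(.35,.46,-.09,.14,.055,.085); m=P.mean(0);w=np.linalg.svd(P-m)[2][0]; print('rod',len(P),m.round(4),w.round(3),P.min(0).round(3),P.max(0).round(3))
    P=sel(.48,.6,0,.13,.088,.155); m=P.mean(0);U=np.linalg.svd(P-m)[2]; print('board',len(P),m.round(4),U.round(3).tolist(),P.min(0).round(3),P.max(0).round(3))
    P=sel(.35,.46,-.16,-.08,.014,.03);print('tape',len(P),P.mean(0).round(3),P.min(0).round(3),P.max(0).round(3))
# two-view triangulation of knob ball
def tri(a,b):
    A=[];B=[]
    for n,(u,v) in(('top',a),('side',b)):
        f,cx,cy,T=cam(n); r=T[:3,:3]@np.array([(u-cx)/f,(v-cy)/f,1]); r/=np.linalg.norm(r); M=np.eye(3)-np.outer(r,r); A.append(M);B.append(M@T[:3,3])
    return np.linalg.solve(sum(A),sum(B))
print('ball top', ray('top',326.3,280.3,.079), tri((326.3,280.3),(273.6,239.5)))
print('mouth',tri((284,238.3),(307.8,212)), ray('top',284,238.3,.113))
print('rod tip',ray('top',150+291/3,200+246/3,.06),'handle rear',ray('top',150+54/3,200+205/3,.066),'collar',ray('top',150+167/3,200+223/3,.06))
E
```

```text
== top
lid 1408 ((510.684326171875, -326.07891845703125), (90.84471130371094, 137.5738525390625), 0.8421399593353271) 0.08157374797577428
plate 1876 ((499.881103515625, -317.90673828125), (245.0284423828125, 267.1417541503906), 2.2654895782470703) 0.010185411583651272
knob 55 [ 0.4179 -0.2719  0.0757] [ 0.411 -0.279  0.051] [ 0.427 -0.264  0.088]
tube 383 [ 0.5075 -0.1948  0.0919] [-0.007 -0.857 -0.516] [ 0.494 -0.25   0.06 ] [ 0.526 -0.147  0.128]
rod 503 [0.411  0.0403 0.0638] [-0.055 -0.998 -0.02 ] [ 0.393 -0.078  0.055] [0.433 0.126 0.075]
board 450 [0.535  0.0698 0.1224] [[0.023, 1.0, -0.006], [-0.007, -0.006, -1.0], [-1.0, 0.023, 0.007]] [0.53  0.025 0.089] [0.54  0.116 0.153]
tape 161 [ 0.39  -0.115  0.017] [ 0.365 -0.14   0.014] [ 0.416 -0.09   0.023]
== side
lid 699 ((513.4982299804688, -326.8721923828125), (147.90599060058594, 87.71965789794922), 89.60157775878906) 0.08281114080921896
plate 1450 ((501.1888732910156, -325.281494140625), (237.08212280273438, 232.33644104003906), 0.9716359376907349) 0.010537321145944356
knob 85 [ 0.4228 -0.2766  0.0699] [ 0.414 -0.283  0.051] [ 0.43  -0.268  0.088]
tube 252 [ 0.5119 -0.1916  0.099 ] [ 0.007 -0.788 -0.615] [ 0.497 -0.232  0.07 ] [ 0.527 -0.156  0.128]
rod 178 [0.4138 0.0239 0.0647] [0.064 0.998 0.023] [ 0.395 -0.083  0.055] [0.433 0.124 0.077]
board 43 [0.5384 0.0515 0.1191] [[-0.03, -0.999, 0.028], [-0.06, 0.03, 0.998], [-0.998, 0.028, -0.061]] [0.535 0.019 0.088] [0.545 0.112 0.152]
tape 61 [ 0.386 -0.119  0.018] [ 0.37  -0.144  0.014] [ 0.405 -0.092  0.021]
ball top [ 0.42254028 -0.27218079  0.079     ] [ 0.42259946 -0.27200188  0.08125401]
mouth [ 0.51029378 -0.15732901  0.11381668] [ 0.50799088 -0.1577438   0.113     ]
rod tip [ 0.40393485 -0.07755738  0.06      ] handle rear [0.41546795 0.12317633 0.066     ] collar [0.4126673  0.02821806 0.06      ]
```

```bash
cat > plan.py <<'E'
import numpy as np
from scipy.spatial.transform import Rotation as Ro
from scipy.optimize import least_squares
def down(yaw,nose=0):  # tool x heading yaw, nosed down by nose deg
    return Ro.from_euler('xyz',[180,0,yaw],degrees=True)*Ro.from_rotvec([0,-np.radians(nose),0])
def run(p,R,row,n):
    for _ in range(n): p=p+R.apply(np.array(row[:3])/100); R=R*Ro.from_rotvec(row[3:])
    return p,R
def seg(p,R,p1,R1,n):
    w=(R.inv()*R1).as_rotvec()/n; s=R.inv().apply(np.array(p1)-p)*100/n
    f=lambda r:(lambda q:np.r_[(q[0]-p1)*100,(q[1].inv()*R1).as_rotvec()*10])(run(p,R,r,n))
    r=least_squares(f,np.r_[s,w]).x
    r=np.r_[r[:3].round(2),r[3:].round(3)]+0.
    p,R=run(p,R,r,n)
    print(n,'x',r.tolist(),'->',p.round(4),R.as_euler('xyz',degrees=True).round(1)); return p,R
def now():
    from plant import ctrl
    o=ctrl.get_obs(); print('t',o['clock'],o['tool_pos'].round(4),o['orientation'].round(2),'F',o['force'].round(1),'op',round(o['opening'],4),round(o['gripper_force'],1),'q',o['joint_pos'].round(0)); return o['tool_pos'],Ro.from_euler('xyz',o['orientation'],degrees=True)
E
python3 - <<'E'
from plan import *
p,R=now()
p,R=seg(p,R,[.24,.42,.26],down(-18),8)
p,R=seg(p,R,[.42,.05,.26],down(-100),16)
p,R=seg(p,R,[.4225,-.272,.18],down(-180),16)
E
```

```text
t 0.1 [0.2083 0.6416 0.2337] [ 1.7992e+02 -1.0000e-02 -1.7980e+01] F [1.  0.7 0.5] op 0.0873 0.0 q [ 89.  21.   1.  -0. -70. -17.]
8 x [1.23, 2.51, -0.33, 0.0, 0.0, 0.0] -> [0.2399 0.4203 0.2604] [179.9  -0.  -18. ]
16 x [2.78, 0.37, 0.0, 0.0, 0.0, 0.089] -> [0.4217 0.0507 0.2609] [ 1.80e+02 -1.00e-01 -9.96e+01]
16 x [1.48, -1.61, 0.51, 0.0, 0.0, 0.088] -> [ 0.4217 -0.2712  0.1798] [-179.9   -0.   179.8]
```

>>> move_arm --moves '[6, 1.2, 2.5, -0.33, 0, 0, 0, 6, 1.2, 2.5, -0.33, 0, 0, 0, 6, 1.2, 2.5, -0.33, 0, 0, 0, 6, 1.2, 2.5, -0.33, 0, 0, 0, 6, 1.2, 2.5, -0.33, 0, 0, 0, 6, 1.2, 2.5, -0.33, 0, 0, 0, 6, 1.2, 2.5, -0.33, 0, 0, 0, 6, 1.2, 2.5, -0.33, 0, 0, 0]'

```text
clock: 0.9
tool_pos: [0.2379, 0.4208, 0.2608]
orientation: [180.0, 0.0, -18.0]
force: [0.1, 0.4, -0.0]
opening: 0.0599
gripper_force: 0.0
```

>>> move_arm --moves '[6, 2.8, 0.4, 0, 0, 0, 0.09, 6, 2.8, 0.4, 0, 0, 0, 0.09, 6, 2.8, 0.4, 0, 0, 0, 0.09, 6, 2.8, 0.4, 0, 0, 0, 0.09, 6, 2.8, 0.4, 0, 0, 0, 0.09, 6, 2.8, 0.4, 0, 0, 0, 0.09, 6, 2.8, 0.4, 0, 0, 0, 0.09, 6, 2.8, 0.4, 0, 0, 0, 0.09]'

```text
clock: 1.7
tool_pos: [0.3973, 0.2667, 0.2606]
orientation: [180.0, -0.0, -59.5]
force: [0.3, 0.8, -0.3]
opening: 0.0599
gripper_force: 0.0
```

>>> move_arm --moves '[6, 2.8, 0.4, 0, 0, 0, 0.09, 6, 2.8, 0.4, 0, 0, 0, 0.09, 6, 2.8, 0.4, 0, 0, 0, 0.09, 6, 2.8, 0.4, 0, 0, 0, 0.09, 6, 2.8, 0.4, 0, 0, 0, 0.09, 6, 2.8, 0.4, 0, 0, 0, 0.09, 6, 2.8, 0.4, 0, 0, 0, 0.09, 6, 2.8, 0.4, 0, 0, 0, 0.09]'

```text
clock: 2.5
tool_pos: [0.4142, 0.0458, 0.2607]
orientation: [180.0, -0.0, -100.7]
force: [-0.5, 0.4, 0.3]
opening: 0.0598
gripper_force: 0.0
```

```bash
python3 - <<'E'
from plan import *
p,R=now()
p,R=seg(p,R,[.4225,-.272,.16],down(-180),16)
E
```

```text
t 2.5 [0.4142 0.0458 0.2607] [ 1.7998e+02 -2.0000e-02 -1.0071e+02] F [-0.5  0.4  0.3] op 0.0598 0.0 q [ 34.  -6. -27.  -0. -69. -44.]
16 x [1.4, -1.64, 0.63, 0.0, 0.0, 0.086] -> [ 0.4244 -0.2725  0.16  ] [-180.    -0.  -179.5]
```

>>> move_arm --moves '[6, 1.4, -1.64, 0.6, 0, 0, 0.086, 6, 1.4, -1.64, 0.6, 0, 0, 0.086, 6, 1.4, -1.64, 0.6, 0, 0, 0.086, 6, 1.4, -1.64, 0.6, 0, 0, 0.086, 6, 1.4, -1.64, 0.6, 0, 0, 0.086, 6, 1.4, -1.64, 0.6, 0, 0, 0.086, 6, 1.4, -1.64, 0.6, 0, 0, 0.086, 6, 1.4, -1.64, 0.6, 0, 0, 0.086]'

```text
clock: 3.3
tool_pos: [0.4773, -0.1109, 0.2124]
orientation: [180.0, -0.0, -140.1]
force: [0.4, 0.4, 0.1]
opening: 0.0601
gripper_force: 0.0
```

>>> move_arm --moves '[6, 1.4, -1.64, 0.6, 0, 0, 0.086, 6, 1.4, -1.64, 0.6, 0, 0, 0.086, 6, 1.4, -1.64, 0.6, 0, 0, 0.086, 6, 1.4, -1.64, 0.6, 0, 0, 0.086, 6, 1.4, -1.64, 0.6, 0, 0, 0.086, 6, 1.4, -1.64, 0.6, 0, 0, 0.086, 6, 1.4, -1.64, 0.6, 0, 0, 0.086, 6, 1.4, -1.64, 0.6, 0, 0, 0.086]'

```text
clock: 4.1
tool_pos: [0.4255, -0.272, 0.1644]
orientation: [180.0, -0.0, -179.5]
force: [-0.3, 0.2, 0.5]
opening: 0.0597
gripper_force: 0.0
```

```bash
python3 - <<'E'
from plan import *
p,R=now()
p,R=seg(p,R,[.4225,-.272,.061],down(-180),8)
E
```

```text
t 4.1 [ 0.4255 -0.272   0.1644] [ 1.7999e+02 -3.0000e-02 -1.7953e+02] F [-0.3  0.2  0.5] op 0.0597 0.0 q [-10.   8. -26.  -0. -56. -79.]
8 x [0.04, 0.0, 1.29, 0.0, 0.0, 0.001] -> [ 0.4222 -0.272   0.0612] [ 180.   -0. -180.]
```

>>> move_arm --moves '[6, 0.04, 0, 1.3, 0, 0, 0, 6, 0.04, 0, 1.3, 0, 0, 0, 6, 0.04, 0, 1.3, 0, 0, 0, 6, 0.04, 0, 1.3, 0, 0, 0, 6, 0.04, 0, 1.3, 0, 0, 0, 6, 0.04, 0, 1.3, 0, 0, 0, 6, 0.04, 0, 1.3, 0, 0, 0, 6, 0.04, 0, 1.2, 0, 0, 0]'

```text
clock: 4.9
tool_pos: [0.4226, -0.2712, 0.0612]
orientation: [180.0, -0.0, -179.3]
force: [-0.2, 0.0, 0.5]
opening: 0.0599
gripper_force: 0.0
```

>>> move_arm --moves '[1, 0, 0, 0, 0, 0, 0, 1, 0, 0, 0, 0, 0, 0, 1, 0, 0, 0, 0, 0, 0, 1, 0, 0, 0, 0, 0, 0, 1, 0, 0, 0, 0, 0, 0]'

```text
clock: 5.4
tool_pos: [0.4232, -0.2714, 0.0625]
orientation: [-180.0, 0.1, -179.3]
force: [0.3, -0.3, 0.2]
opening: 0.0256
gripper_force: 0.0
```

>>> move_arm --moves '[0.5, 0, 0, 0, 0, 0, 0, 0.5, 0, 0, 0, 0, 0, 0, 0.5, 0, 0, 0, 0, 0, 0, 0.5, 0, 0, 0, 0, 0, 0]'

```text
clock: 5.8
tool_pos: [0.4231, -0.2714, 0.0622]
orientation: [-180.0, 0.0, -179.3]
force: [-0.7, -0.7, 4.6]
opening: 0.0148
gripper_force: 30.0
```

>>> move_arm --moves '[0.5, 0, -0.6, 0, 0, 0, 0, 0.5, 0, -0.6, 0, 0, 0, 0, 0.5, 0, -0.6, 0, 0, 0, 0, 0.5, 0, -0.6, 0, 0, 0, 0, 0.5, 0, -0.6, 0, 0, 0, 0, 0.5, 0, -0.6, 0, 0, 0, 0]'

```text
clock: 6.4
tool_pos: [0.4233, -0.3078, 0.0622]
orientation: [180.0, -0.0, -179.3]
force: [-1.4, 3.0, 6.4]
opening: 0.0147
gripper_force: 30.0
```

>>> move_arm --moves '[0.5, 0, -0.4, 0, 0, 0, 0, 0.5, 0, -0.4, 0, 0, 0, 0, 0.5, 0, -0.3, 0, 0, 0, 0, 0.5, 0, -0.2, 0, 0, 0, 0]'

```text
clock: 6.8
tool_pos: [0.4232, -0.3176, 0.062]
orientation: [179.7, -0.0, -179.4]
force: [1.3, 38.1, 21.9]
opening: 0.0147
gripper_force: 30.0
```

>>> move_arm --moves '[0.5, 0, 0.2, 0, 0, 0, 0, 3, 0, 0, 0, 0, 0, 0, 4, 0, 0, 0, 0, 0, 0, 6, 0, 0, 0, 0, 0, 0, 6, 0, 0, 0, 0, 0, 0, 6, 0, 0, 0, 0, 0, 0]'

```text
clock: 7.4
tool_pos: [0.4233, -0.3185, 0.0618]
orientation: [180.0, -0.0, -179.3]
force: [0.7, -0.2, 0.3]
opening: 0.0495
gripper_force: 0.0
```

>>> move_arm --moves '[6, 0, 0, -1.5, 0, 0, 0, 6, 0, 0, -2.5, 0, 0, 0, 6, 0, 0, -2.5, 0, 0, 0, 6, 0, 0, -2.5, 0, 0, 0, 6, 0, 0, -2.5, 0, 0, 0, 6, 0, 3, -2, 0, 0, -0.08, 6, 0, 3, -2, 0, 0, -0.08, 6, 0, 3, 0, 0, 0, -0.08]'

```text
clock: 8.2
tool_pos: [0.4165, -0.2286, 0.2195]
orientation: [-179.9, 0.2, -165.4]
force: [0.2, 0.6, 0.1]
opening: 0.0598
gripper_force: 0.0
```

```bash
python3 - <<'E'
from h import *
from plan import *
p,R=now()
t=np.load('top0.npz')
q,d=snap('top'); s,ds=snap('side')
np.savez('t1.npz',p=q,d=d); np.savez('s1.npz',p=s,d=ds)
C=cloud('side',ds);X,Y,Z=[C[...,i] for i in range(3)]
P=C[(X>.39)&(X<.45)&(Y>-.36)&(Y<-.18)&(Z>.05)&(Z<.092)]; print(len(P),P.mean(0),P.min(0),P.max(0))
a=np.hstack([cv2.resize(q[225:315,295:405],None,fx=4,fy=4,interpolation=cv2.INTER_CUBIC),cv2.resize(s[225:305,250:340],None,fx=4,fy=4.5,interpolation=cv2.INTER_CUBIC)])
save('bolt1',a)
p,R=seg(p,R,[.4126,.072,.18],down(-93.2),16)
E
```

```text
t 8.2 [ 0.4165 -0.2286  0.2195] [-179.87    0.22 -165.42] F [0.2 0.6 0.1] op 0.0598 0.0 q [ -5.   2. -25.   0. -63. -71.]
84 [ 0.42289577 -0.32151562  0.07094252] [ 0.41581579 -0.32914913  0.05096093] [ 0.42935903 -0.31143156  0.08857085]
16 x [-1.49, 1.35, 0.25, 0.0, 0.0, -0.079] -> [0.413  0.0721 0.1791] [-1.798e+02 -1.000e-01 -9.300e+01]
```

View pics/bolt1.png

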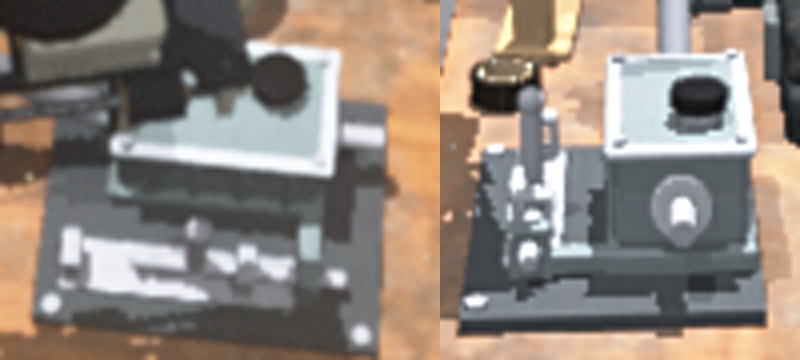

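The crop shows the knob now at the keeper end, left part (198,230), and the bolt's end showing beyond the keeper at (335,278). It moved about 46 mm and met a hard stop at 38 N, so it is home. Now the rod.

>>> move_arm --moves '[5, -1.5, 1.35, 0.1, 0, 0, -0.079, 5, -1.5, 1.35, 0.1, 0, 0, -0.079, 5, -1.5, 1.35, 0.1, 0, 0, -0.079, 5, -1.5, 1.35, 0.1, 0, 0, -0.079, 5, -1.5, 1.35, 0.1, 0, 0, -0.079, 5, -1.5, 1.35, 0.1, 0, 0, -0.079, 5, -1.5, 1.35, 0.1, 0, 0, -0.079, 5, -1.5, 1.35, 0.1, 0, 0, -0.079]'

```text
clock: 9.1
tool_pos: [0.4638, -0.0772, 0.2086]
orientation: [180.0, -0.0, -129.2]
force: [-0.7, 0.5, 0.2]
opening: 0.0501
gripper_force: 0.0
```

>>> move_arm --moves '[5, -1.5, 1.35, 0.4, 0, 0, -0.079, 5, -1.5, 1.35, 0.4, 0, 0, -0.079, 5, -1.5, 1.35, 0.4, 0, 0, -0.079, 5, -1.5, 1.35, 0.4, 0, 0, -0.079, 5, -1.5, 1.35, 0.4, 0, 0, -0.079, 5, -1.5, 1.35, 0.4, 0, 0, -0.079, 5, -1.5, 1.35, 0.4, 0, 0, -0.079, 5, -1.5, 1.35, 0.4, 0, 0, -0.079]'

```text
clock: 9.9
tool_pos: [0.4132, 0.0734, 0.1766]
orientation: [180.0, -0.0, -93.0]
force: [0.2, 0.2, 0.2]
opening: 0.05
gripper_force: 0.0
```

```bash
python3 - <<'E'
from plan import *
p,R=now()
p,R=seg(p,R,[.4126,.072,.049],down(-93.2),8)
E
```

```text
t 9.9 [0.4132 0.0734 0.1766] [ 1.7999e+02 -2.0000e-02 -9.3020e+01] F [0.2 0.2 0.2] op 0.05 0.0 q [ 37.  -1. -35.   0. -57. -40.]
8 x [0.02, 0.01, 1.59, 0.0, 0.0, 0.0] -> [0.4122 0.0718 0.0494] [180.  -0. -93.]
```

>>> move_arm --moves '[5, 0.02, 0.01, 1.6, 0, 0, 0, 5, 0.02, 0.01, 1.6, 0, 0, 0, 5, 0.02, 0.01, 1.6, 0, 0, 0, 5, 0.02, 0.01, 1.6, 0, 0, 0, 5, 0.02, 0.01, 1.6, 0, 0, 0, 5, 0.02, 0.01, 1.6, 0, 0, 0, 5, 0.02, 0.01, 1.6, 0, 0, 0, 5, 0.02, 0.01, 1.6, 0, 0, 0]'

```text
clock: 10.7
tool_pos: [0.4127, 0.0711, 0.0482]
orientation: [180.0, -0.0, -93.2]
force: [0.2, 0.3, -0.0]
opening: 0.0498
gripper_force: 0.0
```

>>> move_arm --moves '[2, 0, 0, 0, 0, 0, 0, 2, 0, 0, 0, 0, 0, 0, 2, 0, 0, 0, 0, 0, 0, 0.8, 0, 0, 0, 0, 0, 0, 0.8, 0, 0, 0, 0, 0, 0, 0.8, 0, 0, 0, 0, 0, 0, 0.8, 0, 0, 0, 0, 0, 0, 0.8, 0, 0, 0, 0, 0, 0]'

```text
clock: 11.5
tool_pos: [0.4136, 0.0721, 0.0497]
orientation: [-179.9, 0.1, -93.1]
force: [4.5, -0.9, 5.6]
opening: 0.0159
gripper_force: 30.0
```

>>> move_arm --moves '[0.8, 0, 0, -1, 0, 0, 0, 0.8, 0, 0, -1.5, 0, 0, 0, 0.8, 0, 0, -2, 0, 0, 0, 0.8, 0, 0, -2, 0, 0, 0, 0.8, 0, 0, -2, 0, 0, 0, 0.8, 0, 0, -2, 0, 0, 0, 0.8, 0, 0, -2, 0, 0, 0, 0.8, 0, 0, -1.5, 0, 0, 0]'

```text
clock: 12.3
tool_pos: [0.4112, 0.0711, 0.1893]
orientation: [179.9, -0.0, -93.2]
force: [0.2, -0.1, -0.8]
opening: 0.0157
gripper_force: 30.0
```

```bash
python3 - <<'E'
from h import *
from plan import *
p,R=now()
q,d=snap('top'); s,ds=snap('side')
for n,pp,dd in(('top',q,d),('side',s,ds)):
    C=cloud(n,dd); X,Y,Z=[C[...,i] for i in range(3)]
    P=C[(X>.37)&(X<.45)&(Y>-.10)&(Y<.018)&(Z>.13)&(Z<.25)]; print(n,len(P),P.mean(0).round(4),P.min(0).round(4),P.max(0).round(4),np.linalg.svd(P-P.mean(0))[2][0].round(4))
g=p-R.apply([0,0,.011]); print('grip exp',g, 'tip exp',g+R.apply([.15,0,0]),[proj(n,g+R.apply([.15,0,0])).round(1) for n in('top','side')])
a=np.hstack([cv2.resize(q[190:310,150:270],None,fx=3.3,fy=3.3,interpolation=cv2.INTER_CUBIC),cv2.resize(s[150:250,235:335],(396,396),interpolation=cv2.INTER_CUBIC)])
save('rod1',a)
mouth=np.array([.510,-.158,.113]); 
E
```

```text
t 12.3 [0.4112 0.0711 0.1893] [ 1.799e+02 -2.000e-02 -9.317e+01] F [ 0.2 -0.1 -0.8] op 0.0157 30.0 q [ 37.  -2. -34.  -0. -59. -40.]
top 153 [ 0.4035 -0.0308  0.2008] [ 0.3976 -0.0796  0.1936] [0.4102 0.0177 0.2061] [-0.0604 -0.9982  0.0052]
side 33 [ 0.4077 -0.0371  0.205 ] [ 0.401  -0.082   0.1984] [0.4137 0.0179 0.2172] [-0.065  -0.997  -0.0431]
grip exp [0.41124948 0.07113024 0.20034189] tip exp [ 0.40296532 -0.07864082  0.20038748] [array([240.6, 257.1]), array([267.8, 174.9])]
```

View pics/rod1.png

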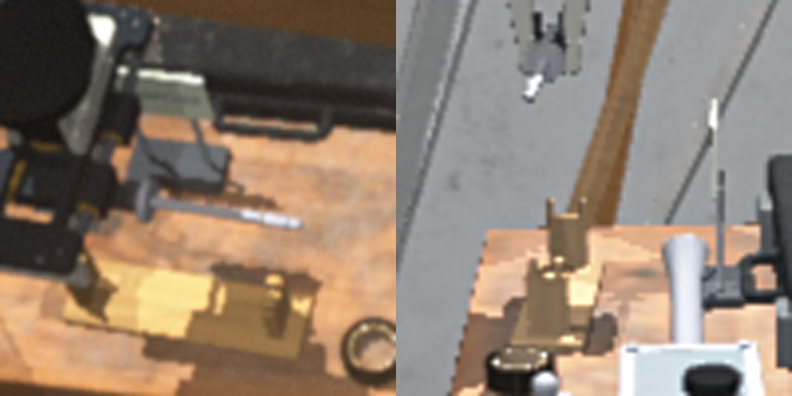

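The rod is held level. Its tip shows at top pixel (241,258) and side pixel (268,175), within about 1 px of where the grip pose predicts it. Next I'll refine the tube axis with a cylinder fit to the depth points.

```bash
python3 - <<'E'
from h import *
from plan import *
t=np.load('top0.npz'); s=np.load('side0.npz'); s1=np.load('s1.npz')
def pts(n,d):
    C=cloud(n,d); X,Y,Z=[C[...,i] for i in range(3)]
    m=(X>.485)&(X<.535)&(Y>-.246)&(Y<-.184)&(Z>.035)&(Z<.12)&(np.abs(Z-.113-(Y+.158)*.7)<.03); return C[m]
a,b,c=pts('top',t['d']),pts('side',s['d']),pts('side',s1['d']); print(len(a),len(b),len(c))
def res(v,P,psi=None):
    ps=v[2] if psi is None else psi
    D=np.array([-np.sin(ps)*np.cos(.6109),np.cos(ps)*np.cos(.6109),np.sin(.6109)])
    q=P-np.array([v[0],-.158,v[1]]); q=q-np.outer(q@D,D); return (np.linalg.norm(q,axis=1)-.011)*1000
for nm,P in(('top',a),('side',b),('both',np.r_[a,b,c])):
    r=least_squares(res,[.51,.113],args=(P,0.),loss='soft_l1',f_scale=1.5); print(nm,'psi0',r.x.round(4),np.sqrt(np.mean(r.fun**2)).round(2))
    r=least_squares(res,[.51,.113,0],args=(P,),loss='soft_l1',f_scale=1.5); print(nm,r.x.round(4),np.sqrt(np.mean(r.fun**2)).round(2))
E
```

```text
229 149 145
top psi0 [0.5113 0.1094] 1.84
top [0.5107 0.1094 0.0108] 1.84
side psi0 [0.5118 0.1113] 1.96
side [0.511  0.1113 0.0192] 1.96
both psi0 [0.5116 0.1108] 2.02
both [0.5113 0.1108 0.0068] 2.02
```

```bash
cat >> plan.py <<'E'
M=np.array([.511,-.156,.1125]); RT=down(-89.6,35); D=-RT.apply([1,0,0])
def tcp(s,R=RT): return M+(.045+s)*D+R.apply([0,0,.011])
E
python3 - <<'E'
from plan import *
p,R=now(); print(D,tcp(.135))
p,R=seg(p,R,tcp(.14)+[0,0,.02],RT,10)
seg(p,R,tcp(.14),RT,2)
E
```

```text
t 12.4 [0.4123 0.0717 0.1901] [-1.7995e+02  7.0000e-02 -9.3150e+01] F [-0.1  0.5 -1.4] op 0.0161 30.0 q [ 37.  -2. -34.  -0. -59. -40.]
[-0.00571871  0.81913208  0.57357644] [ 0.50992658 -0.00224704  0.20673309]
10 x [0.55, -0.99, -0.57, -0.002, -0.061, -0.006] -> [0.5097 0.0017 0.229 ] [180.   35.  -89.6]
2 x [0.55, -0.01, 0.8, 0.0, 0.0, 0.0] -> [0.5099 0.0018 0.2096] [180.   35.  -89.6]
```

>>> move_arm --moves '[0.8, 0.55, -1, -0.57, -0.002, -0.061, -0.006, 0.8, 0.55, -1, -0.57, -0.002, -0.061, -0.006, 0.8, 0.55, -1, -0.57, -0.002, -0.061, -0.006, 0.8, 0.55, -1, -0.57, -0.002, -0.061, -0.006, 0.8, 0.55, -1, -0.57, -0.002, -0.061, -0.006]'

```text
clock: 12.9
tool_pos: [0.4604, 0.0387, 0.2125]
orientation: [179.6, 17.6, -91.5]
force: [0.6, 0.1, -1.4]
opening: 0.0155
gripper_force: 30.0
```

>>> move_arm --moves '[0.8, 0.55, -1, -0.57, -0.002, -0.061, -0.006, 0.8, 0.55, -1, -0.57, -0.002, -0.061, -0.006, 0.8, 0.55, -1, -0.57, -0.002, -0.061, -0.006, 0.8, 0.55, -1, -0.57, -0.002, -0.061, -0.006, 0.8, 0.55, -1, -0.57, -0.002, -0.061, -0.006, 0.8, 0, 0, 0, 0, 0, 0]'

```text
clock: 13.5
tool_pos: [0.5108, -0.0001, 0.225]
orientation: [179.6, 35.1, -90.0]
force: [-0.3, 0.8, -2.7]
opening: 0.0156
gripper_force: 30.0
```

```bash
python3 - <<'E'
from plan import *
p,R=now(); print(R.apply([1,0,0]),D)
p,R=seg(p,R,tcp(.13),RT,3)
seg(p,R,tcp(.05),RT,8)
E
```

```text
t 13.5 [ 5.108e-01 -1.000e-04  2.250e-01] [179.56  35.11 -90.03] F [-0.3  0.8 -2.7] op 0.0156 30.0 q [ -6.  13.  -6. -36. -78.  16.]
[-4.30025197e-04 -8.18021473e-01 -5.75187522e-01] [-0.00571871  0.81913208  0.57357644]
3 x [0.57, 0.03, 0.46, 0.001, 0.001, -0.002] -> [ 0.5099 -0.0062  0.2039] [180.   34.9 -89.6]
8 x [1.0, 0.0, 0.0, 0.0, 0.0, 0.0] -> [ 0.5103 -0.0717  0.158 ] [180.   34.9 -89.6]
```

>>> move_arm --moves '[0.8, 0.57, 0.03, 0.46, 0.001, 0, -0.002, 0.8, 0.57, 0.03, 0.46, 0.001, 0, -0.002, 0.8, 0.57, 0.03, 0.46, 0.001, 0, -0.002, 0.8, 0, 0, 0, 0, 0, 0]'

```text
clock: 13.9
tool_pos: [0.5089, -0.004, 0.2056]
orientation: [-179.8, 35.0, -89.2]
force: [0.0, 0.2, -2.1]
opening: 0.0161
gripper_force: 30.0
```

```bash
python3 - <<'E'
from h import *
from plan import *
p,R=now()
q,d=snap('top'); s,ds=snap('side')
g=p-R.apply([0,0,.011]); tip=g+R.apply([.15,0,0]); print('tip exp',tip,'s=',(tip-M)@D,'off',(tip-M)-D*((tip-M)@D),[proj(n,tip).round(1) for n in('top','side')],[proj(n,M).round(1) for n in('top','side')])
a=np.hstack([cv2.resize(q[205:285,245:325],(400,400),interpolation=cv2.INTER_CUBIC),cv2.resize(s[165:245,270:350],(400,400),interpolation=cv2.INTER_CUBIC)])
save('pre',a)
E
```

```text
t 13.9 [ 0.5089 -0.004   0.2056] [-179.79   34.97  -89.23] F [ 0.   0.2 -2.1] op 0.0161 30.0 q [ -7.  14.  -8. -36. -76.  19.]
tip exp [ 0.51061542 -0.13325874  0.12867239] s= 0.027906397676502277 off [-0.00022499 -0.00011777  0.00016594] [array([273.9, 233.3]), array([306.9, 204.6])] [array([283.5, 237.3]), array([307.3, 212.8])]
```

View pics/pre.png

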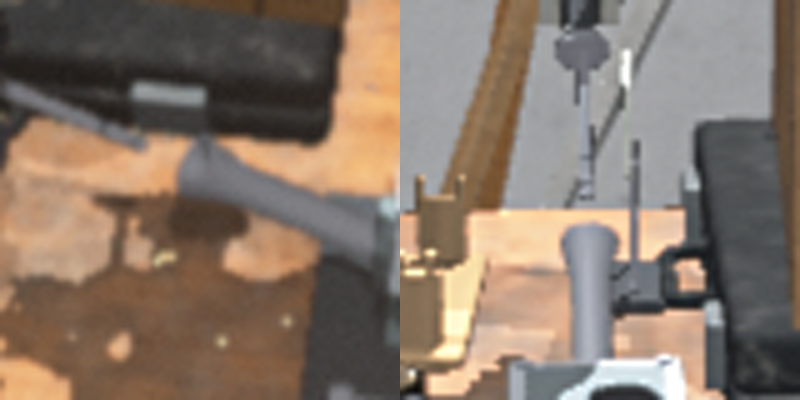

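The crop shows the tip at top pixel (274,234) and side pixel (307,204), in line with the mouth to within about 1 px (2 mm). That is well inside the flare, so I'll insert.

>>> move_arm --moves '[0.8, 1, -0.05, 0.05, 0, 0, 0, 0.8, 1, -0.05, 0, 0, 0, 0, 0.8, 1, 0, 0, 0, 0, 0, 0.8, 0.8, 0, 0, 0, 0, 0, 0.8, 0.8, 0, 0, 0, 0, 0, 0.8, 0.8, 0, 0, 0, 0, 0]'

```text
clock: 14.6
tool_pos: [0.5116, -0.0493, 0.1749]
orientation: [-179.7, 35.0, -89.2]
force: [-0.1, 1.1, -1.6]
opening: 0.0158
gripper_force: 30.0
```

>>> move_arm --moves '[0.8, 0.7, 0, 0, 0, 0, 0, 0.8, 0, 0, 0, 0, 0, 0]'

```text
clock: 14.8
tool_pos: [0.5115, -0.0551, 0.1707]
orientation: [-179.7, 35.0, -89.3]
force: [-0.6, 0.8, -1.5]
opening: 0.0157
gripper_force: 30.0
```

```bash
python3 - <<'E'
from plan import *
p,R=now(); 
g=p-R.apply([0,0,.011]); c=g+R.apply([.045,0,0]); e=RT.inv().apply(c-M)*1000; print('collar rel (tool axes) mm',e)
seg(p,R,tcp(0),RT,8)
E
```

```text
t 14.8 [ 0.5115 -0.0551  0.1707] [-179.74   34.97  -89.3 ] F [-0.6  0.8 -1.5] op 0.0157 30.0 q [-12.  18.  -7. -35. -76.  25.]
collar rel (tool axes) mm [-71.05224777  -1.34900669  -0.76708983]
8 x [0.89, 0.02, 0.01, 0.0, 0.0, 0.001] -> [ 0.5103 -0.1129  0.1292] [179.9  35.  -89.9]
```

>>> move_arm --moves '[0.8, 0.7, 0, 0, 0, 0, 0, 0.8, 0.7, 0, 0, 0, 0, 0, 0.8, 0.7, 0, 0, 0, 0, 0, 0.8, 0.7, 0, 0, 0, 0, 0]'

```text
clock: 15.2
tool_pos: [0.512, -0.0777, 0.1551]
orientation: [-179.7, 35.0, -89.2]
force: [-0.4, 1.0, -2.0]
opening: 0.0158
gripper_force: 30.0
```

>>> move_arm --moves '[0.8, 0.7, 0, 0, 0, 0, 0, 0.8, 0.7, 0, 0, 0, 0, 0, 0.8, 0.7, 0, 0, 0, 0, 0, 0.8, 0.7, 0, 0, 0, 0, 0]'

```text
clock: 15.6
tool_pos: [0.5123, -0.1008, 0.139]
orientation: [-179.7, 35.0, -89.2]
force: [-1.0, 0.4, -1.0]
opening: 0.0158
gripper_force: 30.0
```

```bash
python3 - <<'E'
from plan import *
p,R=now(); 
g=p-R.apply([0,0,.011]); c=g+R.apply([.045,0,0]); e=RT.inv().apply(c-M)*1000; print('collar rel (tool axes) mm',e)
from plant import ctrl; o=ctrl.get_obs(); print('F tool',RT.inv().apply(o['force']))
E
```

```text
t 15.6 [ 0.5123 -0.1008  0.139 ] [-179.66   34.96  -89.21] F [-1.   0.4 -1. ] op 0.0158 30.0 q [-16.  22.  -7. -35. -76.  30.]
collar rel (tool axes) mm [-15.45757424  -1.92664149  -1.0724098 ]
F tool [0.18924297 1.03852972 1.03861007]
```

Nearly no force so far. About 15 mm remains, so I'll continue slowly.

>>> move_arm --moves '[0.8, 0.5, 0, 0, 0, 0, 0, 0.8, 0.4, 0, 0, 0, 0, 0, 0.8, 0.3, 0, 0, 0, 0, 0, 0.8, 0.2, 0, 0, 0, 0, 0, 0.8, 0.1, 0, 0, 0, 0, 0]'

```text
clock: 16.1
tool_pos: [0.5126, -0.112, 0.1311]
orientation: [-179.6, 35.0, -89.2]
force: [0.0, 4.4, 3.9]
opening: 0.0158
gripper_force: 30.0
```

```bash
python3 - <<'E'
from plan import *
p,R=now(); 
g=p-R.apply([0,0,.011]); c=g+R.apply([.045,0,0]); e=RT.inv().apply(c-M)*1000; print('collar rel (tool axes) mm',e)
from plant import ctrl; o=ctrl.get_obs(); print('F tool',RT.inv().apply(o['force']))
E
```

```text
t 16.1 [ 0.5126 -0.112   0.1311] [-179.64   35.03  -89.19] F [0.  4.4 3.9] op 0.0158 30.0 q [-17.  23.  -6. -34. -76.  31.]
collar rel (tool axes) mm [-1.71381781 -2.11295677 -1.01262278]
F tool [-5.83198465 -0.04408197 -0.71220969]
```

>>> move_arm --moves '[0.8, 0.1, 0, 0, 0, 0, 0, 0.8, 0.1, 0, 0, 0, 0, 0, 0.8, 0, 0, 0, 0, 0, 0, 0.8, 0, 0, 0, 0, 0, 0]'

```text
clock: 16.5
tool_pos: [0.5125, -0.112, 0.1311]
orientation: [-179.6, 35.1, -89.1]
force: [-0.4, 7.8, 7.0]
opening: 0.016
gripper_force: 30.0
```

```bash
python3 - <<'E'
from h import *
from plan import *
p,R=now(); 
g=p-R.apply([0,0,.011]); c=g+R.apply([.045,0,0]); e=RT.inv().apply(c-M)*1000; print('collar rel (tool axes) mm',e)
o=ctrl.get_obs(); print('F tool',RT.inv().apply(o['force']))
q,d=snap('top'); s,ds=snap('side')
a=np.hstack([cv2.resize(q[205:285,245:325],(400,400),interpolation=cv2.INTER_CUBIC),cv2.resize(s[165:245,270:350],(400,400),interpolation=cv2.INTER_CUBIC)])
save('ins',a)
E
```

```text
t 16.5 [ 0.5125 -0.112   0.1311] [-179.61   35.15  -89.1 ] F [-0.4  7.8  7. ] op 0.016 30.0 q [-17.  23.  -6. -34. -76.  31.]
collar rel (tool axes) mm [-1.6484196  -2.14489329 -0.88365237]
F tool [-10.3561093    0.30230837  -1.26204764]
```

View pics/ins.png

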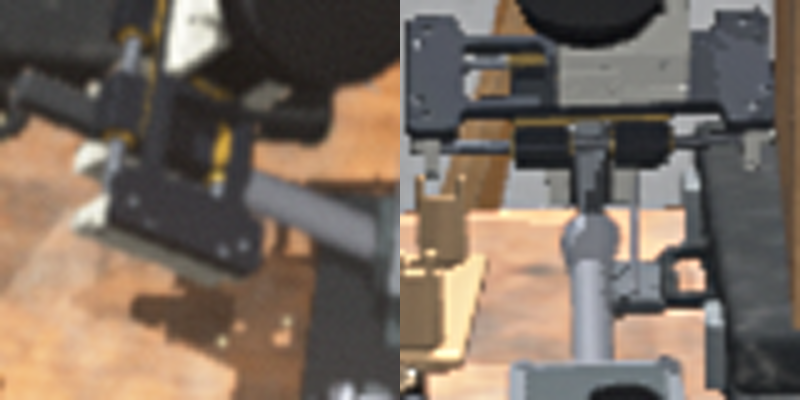

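The side crop shows the collar sitting flush on the mouth at (590,235). The push rises to 10 N with no further travel, so it is seated. I'll draw it out.

>>> move_arm --moves '[0.8, -0.5, 0, 0, 0, 0, 0, 0.8, -1, 0, 0, 0, 0, 0, 0.8, -1.5, 0, 0, 0, 0, 0, 0.8, -1.5, 0, 0, 0, 0, 0, 0.8, -1.5, 0, 0, 0, 0, 0, 0.8, -1.5, 0, 0, 0, 0, 0, 0.8, -1.5, 0, 0, 0, 0, 0, 0.8, -1.5, 0, 0, 0, 0, 0]'

```text
clock: 17.4
tool_pos: [0.5113, -0.027, 0.1907]
orientation: [-179.6, 35.0, -89.2]
force: [0.4, 0.4, -1.1]
opening: 0.0157
gripper_force: 30.0
```

>>> move_arm --moves '[0.8, -1.5, 0, 0, 0, 0, 0, 0.8, -1.5, 0, 0, 0, 0, 0, 0.8, -1.5, 0, 0, 0, 0, 0, 0.8, -1.5, 0, 0, 0, 0, 0]'

```text
clock: 17.8
tool_pos: [0.5106, 0.0221, 0.2249]
orientation: [-179.7, 35.0, -89.2]
force: [0.7, 0.8, -1.5]
opening: 0.0158
gripper_force: 30.0
```

```bash
cat >> plan.py <<'E'
tipf=np.array([.495,.070,.120]); RF=down(-60)
TF=tipf-RF.apply([.15,0,0])+RF.apply([0,0,.011])
E
python3 - <<'E'
from plan import *
p,R=now(); print(TF)
p,R=seg(p,R,[.43,.07,.25],down(-80),12)
print('tip',p+R.apply([.15,0,-.011]))
p,R=seg(p,R,TF+[0,0,.07],RF,8)
p,R=seg(p,R,TF,RF,6)
E
```

```text
t 17.8 [0.5106 0.0221 0.2249] [-179.66   34.96  -89.21] F [ 0.7  0.8 -1.5] op 0.0158 30.0 q [ -4.  12.  -8. -36. -77.  15.]
[0.42       0.19990381 0.109     ]
12 x [-0.51, 0.63, -0.06, -0.005, 0.051, -0.013] -> [0.4302 0.07   0.2504] [179.7  -0.2 -80. ]
tip [ 0.45630385 -0.07767218  0.26188985]
8 x [-1.59, -0.41, 0.89, 0.001, 0.0, -0.044] -> [0.4201 0.2001 0.1788] [-1.799e+02 -1.000e-01 -5.980e+01]
6 x [0.0, 0.0, 1.16, 0.0, 0.0, 0.001] -> [0.4203 0.2    0.1092] [-1.799e+02 -1.000e-01 -6.020e+01]
```

>>> move_arm --moves '[0.8, -0.51, 0.63, -0.06, -0.005, 0.051, -0.013, 0.8, -0.51, 0.63, -0.06, -0.005, 0.051, -0.013, 0.8, -0.51, 0.63, -0.06, -0.005, 0.051, -0.013, 0.8, -0.51, 0.63, -0.06, -0.005, 0.051, -0.013, 0.8, -0.51, 0.63, -0.06, -0.005, 0.051, -0.013, 0.8, -0.51, 0.63, -0.06, -0.005, 0.051, -0.013]'

```text
clock: 18.4
tool_pos: [0.4713, 0.0454, 0.2418]
orientation: [-179.2, 17.3, -84.4]
force: [-0.0, 0.8, -1.9]
opening: 0.0157
gripper_force: 30.0
```

>>> move_arm --moves '[0.8, -0.51, 0.63, -0.06, -0.005, 0.051, -0.013, 0.8, -0.51, 0.63, -0.06, -0.005, 0.051, -0.013, 0.8, -0.51, 0.63, -0.06, -0.005, 0.051, -0.013, 0.8, -0.51, 0.63, -0.06, -0.005, 0.051, -0.013, 0.8, -0.51, 0.63, -0.06, -0.005, 0.051, -0.013, 0.8, -0.51, 0.63, -0.06, -0.005, 0.051, -0.013]'

```text
clock: 19.0
tool_pos: [0.4298, 0.0697, 0.2503]
orientation: [179.7, -0.2, -80.0]
force: [-0.3, -0.6, -0.8]
opening: 0.016
gripper_force: 30.0
```

>>> move_arm --moves '[0.8, -1.6, -0.4, 0.89, 0, 0, -0.044, 0.8, -1.6, -0.4, 0.89, 0, 0, -0.044, 0.8, -1.6, -0.4, 0.89, 0, 0, -0.044, 0.8, -1.6, -0.4, 0.89, 0, 0, -0.044, 0.8, -1.6, -0.4, 0.89, 0, 0, -0.044, 0.8, -1.6, -0.4, 0.89, 0, 0, -0.044, 0.8, -1.6, -0.4, 0.89, 0, 0, -0.044, 0.8, -1.6, -0.4, 0.89, 0, 0, -0.044]'

```text
clock: 19.8
tool_pos: [0.4184, 0.2007, 0.178]
orientation: [179.7, -0.0, -59.7]
force: [1.1, -0.5, -1.4]
opening: 0.0159
gripper_force: 30.0
```

```bash
python3 - <<'E'
from plan import *
p,R=now(); print('tip',p+R.apply([.15,0,-.011]))
p,R=seg(p,R,TF,RF,6)
E
```

```text
t 19.8 [0.4184 0.2007 0.178 ] [ 1.7967e+02 -2.0000e-02 -5.9750e+01] F [ 1.1 -0.5 -1.4] op 0.0159 30.0 q [ 50.   3. -29.  -0. -58. -20.]
tip [0.49406507 0.07112852 0.18905   ]
6 x [0.02, -0.02, 1.15, 0.001, 0.0, 0.001] -> [0.4199 0.2001 0.109 ] [-180.    -0.   -60.1]
```

>>> move_arm --moves '[0.8, 0, 0, 1.15, 0, 0, 0, 0.8, 0, 0, 1.15, 0, 0, 0, 0.8, 0, 0, 1.15, 0, 0, 0, 0.8, 0, 0, 1.15, 0, 0, 0, 0.8, 0, 0, 1.15, 0, 0, 0, 0.8, 0, 0, 1.15, 0, 0, 0, 0.8, 0, 0, 0, 0, 0, 0, 0.8, 0, 0, 0, 0, 0, 0]'

```text
clock: 20.6
tool_pos: [0.4187, 0.1991, 0.1089]
orientation: [179.6, -0.1, -59.8]
force: [-0.2, 0.6, -1.0]
opening: 0.0157
gripper_force: 30.0
```

```bash
python3 - <<'E'
from h import *
from plan import *
p,R=now(); tip=p+R.apply([.15,0,-.011]); print('tip',tip,[proj(n,tip).round(1) for n in('top','side')])
q,d=snap('top'); s,ds=snap('side')
C=cloud('side',ds);X,Y,Z=[C[...,i] for i in range(3)]
P=C[(X>.39)&(X<.45)&(Y>-.36)&(Y<-.18)&(Z>.05)&(Z<.092)]; print('knob',len(P),P.mean(0).round(4))
C=cloud('top',d);X,Y,Z=[C[...,i] for i in range(3)]
P=C[(X>.35)&(X<.46)&(Y>-.16)&(Y<-.08)&(Z>.014)&(Z<.03)];print('tape',len(P),P.mean(0).round(3))
a=np.hstack([cv2.resize(q[170:270,140:240],(400,400),interpolation=cv2.INTER_CUBIC),cv2.resize(s[150:250,250:350],(400,400),interpolation=cv2.INTER_CUBIC)])
save('end',a)
E
```

```text
t 20.6 [0.4187 0.1991 0.1089] [ 1.796e+02 -8.000e-02 -5.983e+01] F [-0.2  0.6 -1. ] op 0.0157 30.0 q [ 50.   8. -35.  -0. -48. -20.]
tip [0.494093   0.06943914 0.1200714 ] [array([191.8, 232.5]), array([300.8, 187.5])]
knob 85 [ 0.4229 -0.3216  0.0709]
tape 155 [ 0.39  -0.114  0.017]
```

View pics/end.png

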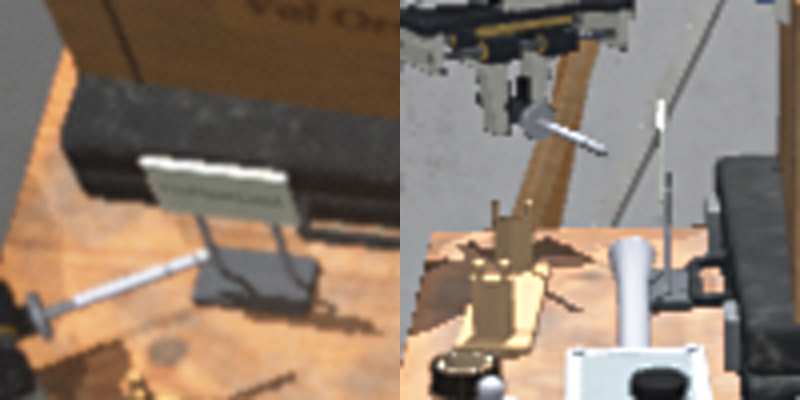

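The tip is at top pixel (192,234) and side pixel (301,188), as predicted. That puts it about 40 mm in front of the board's middle, level and touching nothing. The knob is still at the keeper end and the tape roll hasn't moved. Handing in.

```bash
python3 -c "
from plant import ctrl; print(ctrl.close_job())"
```

```text
the job is handed in; nothing more can be done
None
```

The job is handed in, though no verdict came back: the bolt was pushed home to its stop, the rod was seated to its collar in the tube and drawn out, and the rod is held level and still about 40 mm in front of the board's middle.

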